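# Set the peanut grinder to medium and run it

## Task

Set the topping grinder to the medium grind: its dial is locked while it is in, so pull it straight out, turn it clockwise from the off bar to the middle-sized of the three dots and push it fully home again. Then stand the cup of peanuts, collar down, on the grinder's sprung drive pad, press it all the way down for about a second, and let go, leaving the cup standing upright on the pad. Leave the other things on the table alone.

Things in the scene. Friction and masses are not known exactly. Their poses are not given: they have to be found in the camera images.
- grinder: Fixed cream appliance base, 181 (x) by 132 (y) by 74 mm high. Origin: on its underside, midway across, 87.5 mm behind the front; x points from its sloping front panel to its back, z up. The panel rises to the back at 28 degrees from a front edge 34 mm high, so the dial's axis leans 28 degrees from vertical toward the grinder's -x. The drive pad stands on the flat deck in a metal guide ring.
- dial_grip (a point): Grip point on the axis of the black dial, 2 mm below the top of its bar handle; moves with the dial. z: out of the panel along the axis (pull); x: along the bar to its pointer end (white line); y: across the bar. Bar 12 mm thick (y), 42 long (x), 24 tall, on a round skirt of 24.5 mm radius whose upper face is 22 mm below this point; dial in, the panel is 33 mm below.
- dial_pull (a joint): Dial pulled out along its axis (m): 0 in, 0.011 outer stop; stays where left, takes about 2.5 N. Two pins under it lie between teeth of a fixed ring: it is locked against turning (about 0.1 rad of play) until 0.0065 out, and goes in only with the pins at a gap, at one of the four marks (rounded teeth guide it from about 0.12 rad off).
- dial_turn (a joint): Angle of the dial (rad), growing clockwise as seen facing the panel: 0 off, 0.524 small dot (fine), 1.047 middle-sized dot (medium), 1.571 large dot (coarse); stops at -0.09 and 1.66. Stays where it is left (about 0.03 N m).
- pad_top (a point): Centre of the top of the black drive pad (level, 37 mm radius), 82.5 mm above the table when up; moves down with the pad; z up. It lies 38 mm from the grinder's origin along the grinder's x. The guide ring round it: inner radius 41 mm, outer 48 mm, top 2 mm above the raised pad and 84.5 mm above the table.
- drive_pad (a joint): Drive pad pressed down (m): 0 up, 0.008 fully depressed, against a spring that takes about 6 N to start and 14 N at full depth. It rises by itself when let go and carries the standing cup without sinking.
- grinder_cup: Loose clear bullet-shaped cup of peanuts, 80 mm high, 0.15 to 0.31 kg, standing on its grey blade collar. Origin: centre of its underside; z up through the closed, rounded top. Collar 24 mm high, 33 mm radius; above it the clear wall is straight, 28 mm radius, from 24 to 68 mm high, so the collar makes a 5 mm ledge on which fingertips can push.
- chilli_jar: Bystander: spice jar with a red cap, 45 mm wide, 106 mm high, left or right of the grinder (the cup stands on the other side); origin at the centre of its underside.
- rice_bowl: Bystander: white bowl of rice, 144 mm wide, 57 mm high, at the left; origin at the centre of its underside.
- tape_1: Bystander: roll of tape lying flat, 106 mm wide, 25 mm high, at the right; origin at the centre of its underside.
- dial_plate: Fixed aluminium plate under the dial, 78 by 104 mm. Origin on the dial's axis; x up the slope, z out of the panel. Black marks, 33 mm from the axis, clockwise as seen facing the panel, 30 degrees apart: a short bar (off, 45 degrees left of up-slope), a small dot of 4 mm, a middle-sized dot of 7 mm, a large dot of 10 mm.

How it is judged:
By the outcome, as a careful person would: the job done as asked, in the order asked, and still so for the second after the job is handed in, with the robot touching nothing.
It also fails if it takes over 64 s, if anything falls off the work surface, if the arm or the gripper's body presses on something with over 40 N, if the wrist force passes 120 N, or if a joint passes its speed limit or range.

## Robot

A 7-joint arm with a two-finger parallel gripper is mounted at the origin on a cart in front of the work surface, level with it; the furniture and walls round the work are solid. World frame = base frame: x ahead of the robot, y to its left, z up, the work surface at z = 0. Lengths are in m, angles in degrees, forces in N, time in s.
With the tool pointing down it reaches from about 0.425 to 0.875 m from the base axis. Payload 8.4 kg.
Tool frame: the origin (TCP) lies midway between the tips of the shut fingers; the grasp point (between the pads) lies 19 mm behind it; z points along the fingers, y is the line along which they close (so a half turn about z gives the same grasp; the last joint's range is limited). The gripper opens to 85 mm and grips with 20 to 120 N. Pads are 22 mm wide; open, the fingers measure 114 mm over their backs; the gripper's body (76 mm by 85 mm) begins 54 mm behind the grasp point. The pads swing forward as they close: fully open they stand 13 mm farther back than shut.
Start: joints at [-71.459, 19.091, 2.286, 83.961, -0.768, 76.965, -3.352], TCP at [0.267, 0.593, 0.231] pointing down, gripper open.
Joint ranges: [-147.57, 147.57], [-21.85, 119.76], [-74.77, 79.35], [14.55, 137.4], [-85.83, 265.84], [4.83, 119.75], [-152.11, 152.11]. Speed limits (degrees/s): [127.2, 127.2, 159.86, 159.86, 180, 180, 180].

## Interface

Orientations are given as [roll, pitch, yaw] about the fixed x, y, z axes, in that order (R = Rz(yaw) Ry(pitch) Rx(roll)).
In Python, from rig import r gives the robot as it stands.
- The arm moves only by the shell command python3 nudge.py 'ROWS' [FORCE]. ROWS is a JSON list of rows, 1 to 10 of them, each an object with the fields ax, ay, az (a rotation vector in shares of pi rad (1.0 is pi rad)), tx, ty, tz (the shift in shares of 0.5 m (1.0 is 0.5 m)), jaw (the finger opening in m); a field left out counts as zero (the opening has to be given); each row shifts and turns the commanded pose from where the row before left it, along the tool's axes as they then stand; what a row does not reach is not made up. A row lasts 1/12 s, in which the tool goes at most 0.0417 m and 7.16 degrees, less where a joint would pass 70% of its speed; a pose out of reach is approached as far as the arm can. The fingers move at their own pace and stop on an object; FORCE is the grip in N (left out, the last holds). Time passes only in rows, so rows that do not move let the fingers close. It prints the time, the measured TCP pose, the force, the opening and the grip force at its end. Input that does not fit is refused with a message, and nothing moves.
- r.read_state(): the state, without advancing time (a new reading comes with each control period).
- r.camera(name): name is "side" or "top"; returns the picture (420x560x3 uint8, blue, green, red); there is no depth.
- r.calibration(name): a dict with "vfov" (degrees; the focal length in pixels is half the picture's height over the tangent of half this angle, whatever the lens; pixels are square), "cx", "cy" (the principal point, pixels), "rvec" (rotation vector, rad) and "tvec" (3), from world to camera coordinates, as OpenCV has them. Camera axes: x right, y down, z forward; pixel columns grow to the right and rows downward; lengths in m; the calibration is good to about 2 mm. A picture is of the moment at which its call begins. calibration takes no time and is no camera call.
- r.sign_off(): hands the job in; it is judged then, once.
The state is a dict: "time": time; "q": joint angles; "joint_velocities": joint speeds; "joint_torque": joint torques, N m; "tool_pos": TCP position; "tcp_rot": TCP orientation; "wrist_force": force on the tool from outside, world axes, zero at the start; "wrist_torque": the same for the moment, N m; "opening": finger opening in m; "gripper_force": force on a finger pad.
Only numpy, scipy, OpenCV 4.12 (cv2) and the standard library are available. Lean on these libraries where they do the work, as an engineer would, in place of code of your own. Each camera call takes 0.05 s, during which the arm holds its last target. There are 200 camera calls.

## Working session

There is one attempt and no reset: what is moved stays moved. The work goes in short steps, Python scripts to look and compute and a shell command to move; the robot and the scene stay as the last step left them, time stands still between calls to the robot, and variables do not carry over. Pictures are saved under pics/ and viewed, at most 10 in all, crops included, and the job is handed in when it is done.

```bash
ls; mkdir -p pics; python3 - <<'E'
from rig import r
import cv2
for n in("side","top"):
    cv2.imwrite(f"pics/{n}0.png",r.camera(n)); print(n,r.calibration(n))
s=r.read_state(); print(s["time"],s["tool_pos"],s["tcp_rot"],s["opening"])
E
```

```text
nudge.py
pics
rig.py
side {'vfov': 45.41117023393253, 'cx': 273.9698557676471, 'cy': 202.58209625756706, 'rvec': array([ 2.07744241, -0.12731917,  0.10391142]), 'tvec': array([-0.56563088,  0.10594174,  1.74536862])}
top {'vfov': 44.985672358047125, 'cx': 279.95716421853314, 'cy': 208.71466108336134, 'rvec': array([ 1.82480569, -2.26906505,  0.36403066]), 'tvec': array([0.18260948, 0.54371986, 1.77508645])}
0.1 [0.26654949 0.59236854 0.23051497] [-1.79915519e+02  5.08817954e-03  1.55774299e+02] 0.08538972254768078
```

View pics/top0.png

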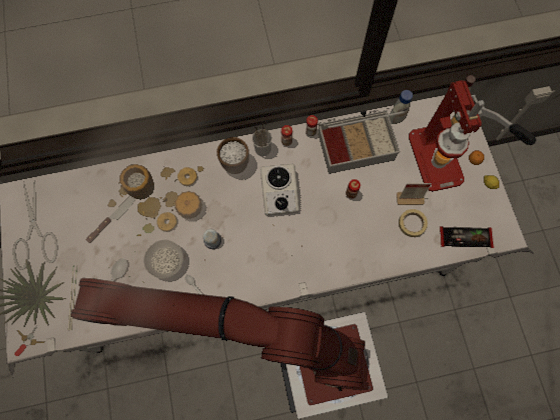

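View pics/side0.png

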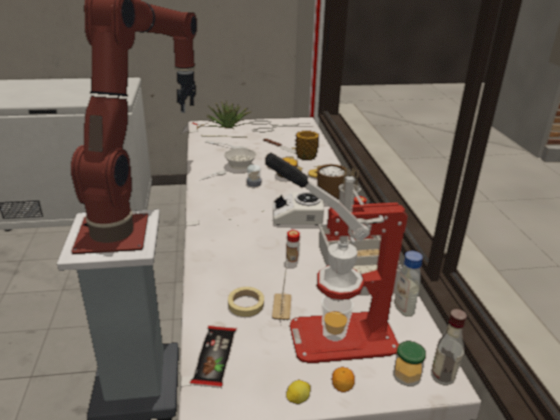

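```bash
python3 - <<'E'
import cv2,numpy as np
t=cv2.imread("pics/top0.png");s=cv2.imread("pics/side0.png")
a=cv2.resize(t[155:225,190:310][:, :],None,fx=6.6,fy=6.6,interpolation=cv2.INTER_CUBIC)[:, :800]
cv2.imwrite("pics/c1.png",cv2.resize(t[155:255,195:310],(690,600),interpolation=cv2.INTER_CUBIC))
cv2.imwrite("pics/c2.png",cv2.resize(s[160:240,235:335],(750,600),interpolation=cv2.INTER_CUBIC))
E
```

```text
(no output)
```

View pics/c1.png

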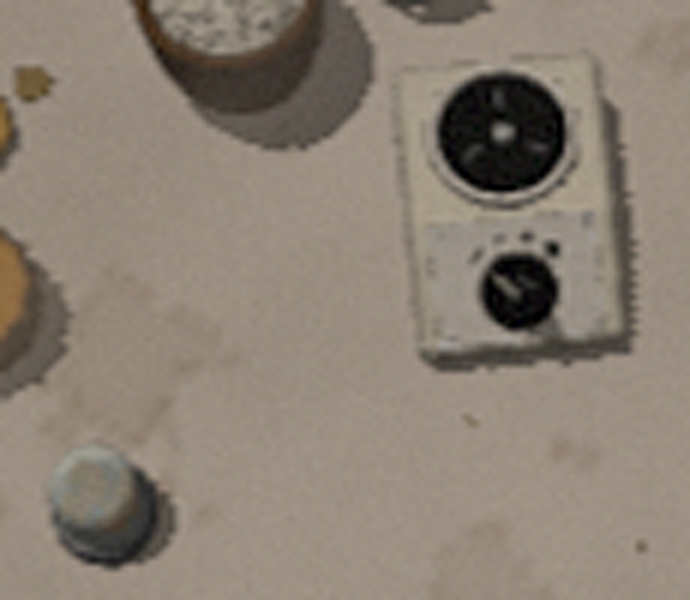

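View pics/c2.png

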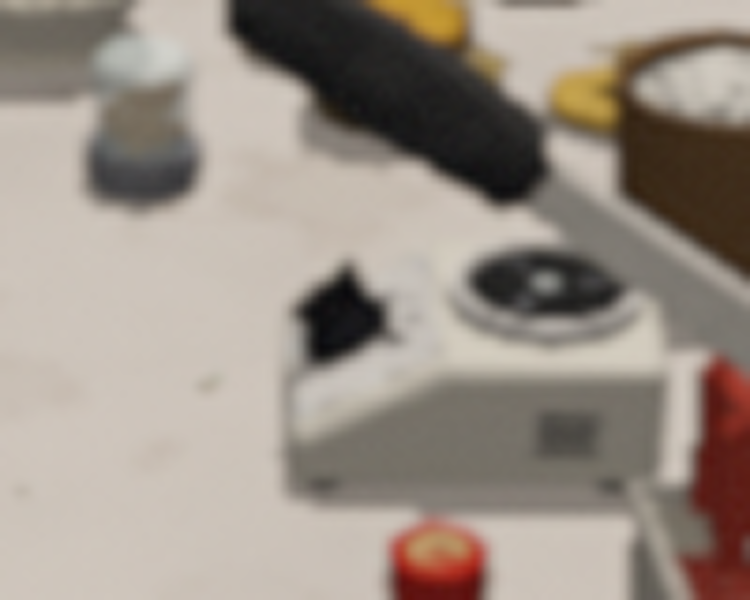

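The top view shows the grinder with its pad at about px (278.5,176.5), the dial at about (281,203) pointing up-left (off), and the cup at about (211,240). The side crop agrees, with the cup at about (254,180). I'll fit the poses next.

```bash
cat >h.py <<'E'
from rig import r
import cv2,numpy as np
from scipy.optimize import least_squares
from scipy.spatial.transform import Rotation as R
def proj(n,P):
    c=r.calibration(n);f=210/np.tan(np.radians(c["vfov"]/2))
    K=np.array([[f,0,c["cx"]],[0,f,c["cy"]],[0,0,1]])
    return cv2.projectPoints(np.atleast_2d(P).astype(float),c["rvec"],c["tvec"],K,None)[0][:,0]
S,C=np.sin(np.radians(28)),np.cos(np.radians(28))
def panel(s,y,h): # s along slope from front edge, h out of the panel
    return [-.0875+s*C-h*S,y,.034+s*S+h*C]
def place(p,L): return R.from_euler("z",p[2]).apply(np.atleast_2d(L))+[p[0],p[1],0]
E
python3 - <<'E'
from h import *
u1=lambda x,y:[(x+.5)/6-.5+195,(y+.5)/6-.5+155]
u2=lambda x,y:[(x+.5)/7.5-.5+235,(y+.5)/7.5-.5+160]
T=np.array([u1(*a) for a in [(503,131),(397,70),(597,57),(422,345),(627,330),(477,255),(500,240),(526,237),(553,249)]])
Sd=np.array([u2(*a) for a in [(547,283),(295,440),(443,376),(662,376)]])
def L(d):
    m=[panel(d+.033*np.cos(a),-.033*np.sin(a),.001) for a in np.radians([-45,-15,15,45])]
    return np.array([[.038,0,.0825],[.0935,.066,.074],[.0935,-.066,.074],[-.0875,.066,.034],[-.0875,-.066,.034]]+m),np.array([[.038,0,.0825],[-.0875,-.066,.034],[-.0123,-.066,.074],[.0935,-.066,.074]])
def f(p):
    a,b=L(p[3]);return np.r_[(proj("top",place(p,a))-T).ravel(),(proj("side",place(p,b))-Sd).ravel()]
o=least_squares(f,[.65,.15,0,.04],loss="soft_l1",x_scale=[.1,.1,.1,.01]);p=o.x
print("grinder",p[:2],np.degrees(p[2]),"dial s",p[3]);print(f(p).reshape(-1,2).round(2).tolist())
print("pad",place(p,[.038,0,.0825]),"grip",place(p,panel(p[3],0,.033)))
# cup: top extents & side extents
ct=[u1(93,487)]; 
def silh(c,n):
    a=np.linspace(0,2*np.pi,72)
    P=[[c[0]+q*np.cos(t),c[1]+q*np.sin(t),z] for q,z in((.033,0),(.033,.024),(.028,.068),(.02,.077),(.0,.08)) for t in a]
    v=proj(n,np.array(P)); return np.r_[v.min(0),v.max(0)]
mt=np.r_[u1(49,443),u1(158,567)];ms=np.r_[u2(88,33),u2(200,206)]
g=lambda c:np.r_[silh(c,"top")-mt,silh(c,"side")-ms]
o=least_squares(g,[.55,.35],x_scale=.1,loss="soft_l1",diff_step=1e-3);print("cup",o.x,g(o.x).round(2))
s=r.read_state();print(s["q"],s["tool_pos"],s["tcp_rot"])
E
```

```text
grinder [0.65980031 0.04336929] -7.246142199990833 dial s 0.037038194860954735
[[0.34, 0.35], [-0.47, -0.61], [0.62, -1.35], [-0.53, 1.71], [0.07, 1.2], [0.24, 0.01], [0.14, -0.07], [0.33, 0.05], [-0.07, -0.05], [-0.04, 0.38], [-1.05, -0.27], [0.72, -1.16], [1.41, -0.74]]
pad [[0.69749682 0.03857627 0.0825    ]] grip [[0.59007191 0.05223509 0.08052565]]
cup [0.53047973 0.33261226] [-0.43 -0.    0.24 -0.04 -0.5   0.59  0.43 -0.08]
[-71.45880496  19.12680216   2.28392865  84.00661565  -0.76808035
  76.96644585  -3.35220675] [0.26654949 0.59236854 0.23051497] [-1.79915519e+02  5.08817954e-03  1.55774299e+02]
```

```bash
cat >>h.py <<'E'
G=[.6598003,.0433693,np.radians(-7.246),.037038]
def cur():
    s=r.read_state();return np.array(s["tool_pos"]),R.from_euler("xyz",s["tcp_rot"],degrees=True),s
def to(P,R1=None):
    p,R0,s=cur();R1=R0 if R1 is None else R1
    print("t",round(s["time"],2),"q",np.round(s["q"],1));print("rotvec deg",np.degrees((R0.inv()*R1).as_rotvec()).round(2),"d in now-axes",R0.inv().apply(P-p).round(4),"d in new axes",R1.inv().apply(P-p).round(4))
def dialR(turn,G=G):
    a=-np.pi/4+turn # from up-slope, clockwise
    z=np.array([S,0,-C]);up=np.array([C,0,S]);rt=np.array([0,-1.,0])
    x=up*np.cos(a)+rt*np.sin(a) # pointer
    # tool y: 90 deg clockwise from the pointer, tool x = y x z
    y=up*np.cos(a+np.pi/2)+rt*np.sin(a+np.pi/2)
    M=np.c_[np.cross(y,z),y,z];return R.from_euler("z",G[2])*R.from_matrix(M)
def dialP(h,G=G): return place(G,panel(G[3],0,.033+h))[0] # h above grip point
E
python3 - <<'E'
from h import *
def draw(n,x0,y0,w,h,k,name):
    im=cv2.resize(cv2.imread(f"pics/{n}0.png")[y0:y0+h,x0:x0+w],None,fx=k,fy=k,interpolation=cv2.INTER_CUBIC)
    t=np.linspace(0,2*np.pi,60)
    def pl(Ls,col):
        v=(proj(n,place(G,Ls))-[x0,y0]+.5)*k-.5;cv2.polylines(im,[np.round(v).astype(int)],False,col,1)
    for rr,z in((.037,.0825),(.048,.0845)): pl([[.038+rr*np.cos(a),rr*np.sin(a),z] for a in t],(0,0,255))
    pl([panel(G[3]+.0245*np.cos(a),.0245*np.sin(a),.011) for a in t],(0,255,0))
    q=np.pi/4;pl([panel(G[3]+a*np.cos(q)-b*np.sin(q),a*np.sin(q)+b*np.cos(q),.035) for a,b in((.021,.006),(.021,-.006),(-.021,-.006),(-.021,.006),(.021,.006))],(255,255,0))
    pl([panel(G[3]+a,b,.0) for a,b in((.039,.052),(.039,-.052),(-.039,-.052),(-.039,.052),(.039,.052))],(255,0,255))
    return im
a=draw("top",257,160,50,60,8,0);b=draw("side",270,185,50,60,8,0)
cv2.imwrite("pics/ov.png",np.hstack([a,b]))
Rd=dialR(0);z=Rd.as_matrix()[:,2];print("z",z)
to(dialP(.12)+.019*z,Rd)
E
```

```text
z [ 0.46572225 -0.05921431 -0.88294759]
t 0.1 q [-71.5  19.1   2.3  84.   -0.8  77.   -3.4]
rotvec deg [-32.58  -8.03 115.29] d in now-axes [-0.4713 -0.3736  0.0614] d in new axes [-0.1569  0.5431  0.2141]
```

View pics/ov.png

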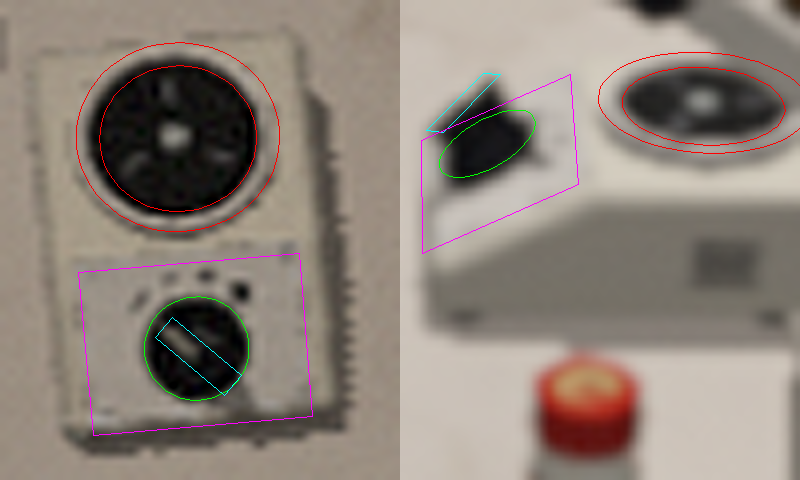

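The overlay fits the top view well: skirt, plate and ring all coincide. In the side view the dial sits about 1 px (3 mm) lower than predicted, so I'll approach carefully, monitoring the force.

Careful with the scale: shifts go in shares of 0.5 m and turns go in shares of pi rad. That gives: -0.0295 m / 0.5 = -0.059, -0.0234 m / 0.5 = -0.0468.

```bash
python3 nudge.py '[{"tx":-0.059,"ty":-0.0468,"tz":0.0076,"jaw":0.05},{"tx":-0.059,"ty":-0.0468,"tz":0.0076,"jaw":0.05},{"tx":-0.059,"ty":-0.0468,"tz":0.0076,"jaw":0.05},{"tx":-0.059,"ty":-0.0468,"tz":0.0076,"jaw":0.05},{"tx":-0.059,"ty":-0.0468,"tz":0.0076,"jaw":0.05},{"tx":-0.059,"ty":-0.0468,"tz":0.0076,"jaw":0.05},{"tx":-0.059,"ty":-0.0468,"tz":0.0076,"jaw":0.05},{"tx":-0.059,"ty":-0.0468,"tz":0.0076,"jaw":0.05}]' 
python3 nudge.py '[{"tx":-0.059,"ty":-0.0468,"tz":0.0076,"jaw":0.05},{"tx":-0.059,"ty":-0.0468,"tz":0.0076,"jaw":0.05},{"tx":-0.059,"ty":-0.0468,"tz":0.0076,"jaw":0.05},{"tx":-0.059,"ty":-0.0468,"tz":0.0076,"jaw":0.05},{"tx":-0.059,"ty":-0.0468,"tz":0.0076,"jaw":0.05},{"tx":-0.059,"ty":-0.0468,"tz":0.0076,"jaw":0.05},{"tx":-0.059,"ty":-0.0468,"tz":0.0076,"jaw":0.05},{"tx":-0.059,"ty":-0.0468,"tz":0.0076,"jaw":0.05}]' 
python3 nudge.py '[{"ax":-0.0107,"ay":-0.0026,"az":0.0377,"jaw":0.05},{"ax":-0.0107,"ay":-0.0026,"az":0.0377,"jaw":0.05},{"ax":-0.0107,"ay":-0.0026,"az":0.0377,"jaw":0.05},{"ax":-0.0107,"ay":-0.0026,"az":0.0377,"jaw":0.05},{"ax":-0.0107,"ay":-0.0026,"az":0.0377,"jaw":0.05},{"ax":-0.0107,"ay":-0.0026,"az":0.0377,"jaw":0.05},{"ax":-0.0107,"ay":-0.0026,"az":0.0377,"jaw":0.05},{"ax":-0.0107,"ay":-0.0026,"az":0.0377,"jaw":0.05},{"ax":-0.0107,"ay":-0.0026,"az":0.0377,"jaw":0.05}]'
python3 nudge.py '[{"ax":-0.0107,"ay":-0.0026,"az":0.0377,"jaw":0.05},{"ax":-0.0107,"ay":-0.0026,"az":0.0377,"jaw":0.05},{"ax":-0.0107,"ay":-0.0026,"az":0.0377,"jaw":0.05},{"ax":-0.0107,"ay":-0.0026,"az":0.0377,"jaw":0.05},{"ax":-0.0107,"ay":-0.0026,"az":0.0377,"jaw":0.05},{"ax":-0.0107,"ay":-0.0026,"az":0.0377,"jaw":0.05},{"ax":-0.0107,"ay":-0.0026,"az":0.0377,"jaw":0.05},{"ax":-0.0107,"ay":-0.0026,"az":0.0377,"jaw":0.05},{"jaw":0.05},{"jaw":0.05}]'
python3 - <<'E'
from h import *
Rd=dialR(0);z=Rd.as_matrix()[:,2];to(dialP(0)+.019*z,Rd);print(cur()[2]["wrist_force"])
E
```

```text
time: 0.77
tool_pos: [0.4054, 0.3233, 0.2005]
tcp_rot: [-180.0, -0.0, 155.8]
wrist_force: [0.5, 0.0, 0.4]
opening: 0.0497
gripper_force: 0.0
time: 1.43
tool_pos: [0.5438, 0.0559, 0.1703]
tcp_rot: [-180.0, -0.0, 155.8]
wrist_force: [1.2, 0.6, 0.5]
opening: 0.0501
gripper_force: 0.0
time: 2.18
tool_pos: [0.5433, 0.0573, 0.1703]
tcp_rot: [163.7, -5.0, 94.6]
wrist_force: [-0.6, -0.5, 0.3]
opening: 0.0501
gripper_force: 0.0
time: 3.02
tool_pos: [0.5431, 0.0577, 0.1701]
tcp_rot: [159.3, -18.9, 43.3]
wrist_force: [0.6, -0.6, 0.3]
opening: 0.0499
gripper_force: 0.0
t 3.02 q [-30.8  -8.4  11.8 126.3  21.3  38.3 -82.9]
rotvec deg [-0.56 -0.17  1.92] d in now-axes [-0.0002  0.0006  0.1203] d in new axes [ 0.0002 -0.0006  0.1203]
[ 0.62529733 -0.57481859  0.34764915]
```

The wrist would end near q7 = -143° after the turn, so I'll take the half-turn-equivalent grasp instead.

In the tool's units: -7.12 degrees / 180 = -0.0396.

```bash

python3 nudge.py '[{"ax":-0.0031,"ay":-0.0009,"jaw":0.05},{"az":-0.0396,"jaw":0.05},{"az":-0.0396,"jaw":0.05},{"az":-0.0396,"jaw":0.05},{"az":-0.0396,"jaw":0.05},{"az":-0.0396,"jaw":0.05},{"az":-0.0396,"jaw":0.05},{"az":-0.0396,"jaw":0.05},{"az":-0.0396,"jaw":0.05}]' >/dev/null
python3 nudge.py '[{"az":-0.0396,"jaw":0.05},{"az":-0.0396,"jaw":0.05},{"az":-0.0396,"jaw":0.05},{"az":-0.0396,"jaw":0.05},{"az":-0.0396,"jaw":0.05},{"az":-0.0396,"jaw":0.05},{"az":-0.0396,"jaw":0.05},{"az":-0.0396,"jaw":0.05}]' >/dev/null
python3 nudge.py '[{"az":-0.0396,"jaw":0.05},{"az":-0.0396,"jaw":0.05},{"az":-0.0396,"jaw":0.05},{"az":-0.0396,"jaw":0.05},{"az":-0.0396,"jaw":0.05},{"az":-0.0396,"jaw":0.05},{"az":-0.0396,"jaw":0.05},{"az":-0.0396,"jaw":0.05},{"az":-0.0396,"jaw":0.05},{"jaw":0.05}]'
cat >>h.py <<'E'
FL=R.from_euler("z",np.pi)
E
python3 - <<'E'
from h import *
Rd=dialR(0)*FL;z=Rd.as_matrix()[:,2];to(dialP(0)+.019*z,Rd)
E
```

```text
time: 5.27
tool_pos: [0.5435, 0.0573, 0.1704]
tcp_rot: [-159.3, 19.4, -138.6]
wrist_force: [-0.4, 0.2, 0.3]
opening: 0.0504
gripper_force: 0.0
t 5.27 q [-51.5 -10.9  30.3 127.1  28.7  40.3  89. ]
rotvec deg [-0.05  0.01  0.12] d in now-axes [0.     0.0013 0.1204] d in new axes [-0.      0.0012  0.1204]
```

In the tool's units: 0.025 m / 0.5 = 0.05, 0.0012 m / 0.5 = 0.0024.

```bash

python3 nudge.py '[{"ty":0.0024,"tz":0.05,"jaw":0.05},{"tz":0.05,"jaw":0.05},{"tz":0.05,"jaw":0.05},{"tz":0.05,"jaw":0.05},{"tz":0.02,"jaw":0.05},{"tz":0.02,"jaw":0.05},{"jaw":0.05}]' 
python3 - <<'E'
from h import *
Rd=dialR(0)*FL;z=Rd.as_matrix()[:,2];to(dialP(0)+.019*z,Rd)
a=cv2.resize(r.camera("side")[165:225,250:320],None,fx=6,fy=6,interpolation=cv2.INTER_CUBIC)
b=cv2.resize(r.camera("top")[165:225,250:310],None,fx=6,fy=6,interpolation=cv2.INTER_CUBIC)
cv2.imwrite("pics/g1.png",np.hstack([a,b]))
E
```

```text
time: 5.85
tool_pos: [0.5986, 0.0505, 0.0623]
tcp_rot: [-159.5, 19.4, -139.2]
wrist_force: [-0.2, 0.3, -0.3]
opening: 0.0501
gripper_force: 0.0
t 5.85 q [-48.5   8.7  35.4 126.8  14.7  20.7 100. ]
rotvec deg [-0.09 -0.15 -0.47] d in now-axes [-0.0011 -0.0001 -0.0011] d in new axes [-0.0011 -0.0001 -0.0011]
```

View pics/g1.png

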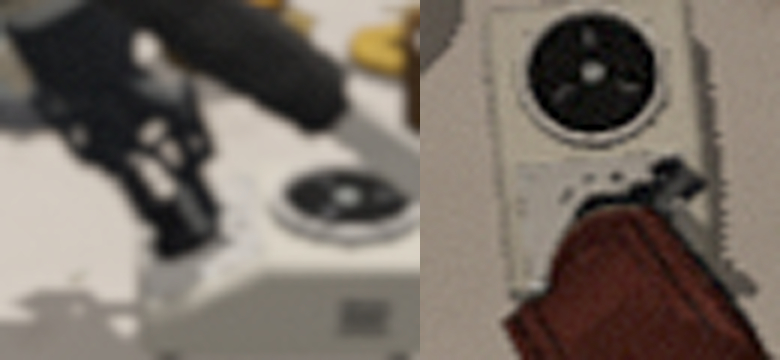

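The gripper is over the dial: fingers about at (190,240) in the side crop, with no contact force. Next I'll close gently.

```bash

python3 nudge.py '[{"jaw":0.005},{"jaw":0.005},{"jaw":0.005},{"jaw":0.005},{"jaw":0.005},{"jaw":0.005}]' 20
python3 - <<'E'
from h import *
s=cur()[2];print(cur()[1].inv().apply(s["wrist_force"]),s["wrist_torque"])
E
```

```text
time: 6.45
tool_pos: [0.5982, 0.0529, 0.0645]
tcp_rot: [-159.6, 19.6, -139.0]
wrist_force: [-9.0, 4.1, 6.8]
opening: 0.0115
gripper_force: 21.3
[  1.61781492   5.69680475 -10.40491771] [0.85619349 1.43401723 0.27328202]
```

In the tool's units: -0.002 m / 0.5 = -0.004, 0.001 m / 0.5 = 0.002.

```bash

python3 nudge.py '[{"ty":0.002,"tz":-0.004,"jaw":0.005},{"jaw":0.005},{"jaw":0.005}]' 60
python3 - <<'E'
from h import *
p,Q,s=cur();print(Q.inv().apply(s["wrist_force"]),s["wrist_torque"]); to(dialP(0)+.019*Q.as_matrix()[:,2],dialR(0)*FL)
E
python3 nudge.py '[{"tz":-0.008,"jaw":0.005},{"tz":-0.006,"jaw":0.005},{"tz":-0.004,"jaw":0.005},{"jaw":0.005},{"jaw":0.005}]' 
python3 - <<'E'
from h import *
p,Q,s=cur();print(Q.inv().apply(s["wrist_force"]),s["wrist_torque"]); to(dialP(0)+.019*Q.as_matrix()[:,2],dialR(0)*FL)
E
```

```text
time: 6.7
tool_pos: [0.5973, 0.053, 0.066]
tcp_rot: [-159.5, 19.6, -139.0]
wrist_force: [-2.1, 3.6, 1.7]
opening: 0.0105
gripper_force: 61.5
[-1.34225335  3.37300597 -2.72433001] [0.70495492 0.78775031 0.33162788]
t 6.7 q [-49.    8.1  35.6 126.9  15.4  21.   99.4]
rotvec deg [-0.03  0.1  -0.4 ] d in now-axes [ 0.0007 -0.0016  0.0028] d in new axes [ 0.0007 -0.0016  0.0028]
time: 7.12
tool_pos: [0.5931, 0.0534, 0.0739]
tcp_rot: [-159.5, 19.6, -139.0]
wrist_force: [-1.9, 4.8, 1.5]
opening: 0.0104
gripper_force: 61.5
[-2.09752557  4.30629826 -2.51757054] [1.08670995 0.87153644 0.48281964]
t 7.12 q [-50.    6.5  36.1 127.1  17.   22.3  98. ]
rotvec deg [-0.03  0.08 -0.39] d in now-axes [ 0.0007 -0.0015  0.0118] d in new axes [ 0.0007 -0.0015  0.0118]
```

In the tool's units: -0.002 m / 0.5 = -0.004, -0.001 m / 0.5 = -0.002.

```bash

python3 nudge.py '[{"ty":0.002,"tz":-0.004,"jaw":0.005},{"tz":-0.002,"jaw":0.005},{"jaw":0.005},{"jaw":0.005}]' 
python3 - <<'E'
from h import *
p,Q,s=cur();print(Q.inv().apply(s["wrist_force"]),s["wrist_torque"]); to(dialP(0)+.019*Q.as_matrix()[:,2],dialR(0)*FL)
E
```

```text
time: 7.45
tool_pos: [0.5919, 0.0535, 0.0751]
tcp_rot: [-159.4, 19.6, -139.0]
wrist_force: [33.7, 3.7, -42.4]
opening: 0.011
gripper_force: 60.8
[-11.97116844  -0.68641928  52.95081318] [ 1.51574332 -1.61231691  0.81734541]
t 7.45 q [-50.4   6.2  36.3 127.2  17.8  22.5  97.3]
rotvec deg [-0.15  0.07 -0.36] d in now-axes [ 0.0002 -0.0018  0.0135] d in new axes [ 0.0002 -0.0019  0.0135]
```

In the tool's units: 0.0025 m / 0.5 = 0.005, 5 degrees / 180 = 0.0278.

```bash

python3 nudge.py '[{"tz":0.005,"jaw":0.005},{"jaw":0.005},{"az":0.0278,"jaw":0.005},{"az":0.0278,"jaw":0.005},{"az":0.0278,"jaw":0.005},{"az":0.0278,"jaw":0.005},{"jaw":0.005}]' 
python3 - <<'E'
from h import *
p,Q,s=cur();print(Q.inv().apply(s["wrist_force"]),s["wrist_torque"]); to(dialP(0)+.019*Q.as_matrix()[:,2],dialR(np.pi/3)*FL)
E
```

```text
time: 8.03
tool_pos: [0.5929, 0.0529, 0.0743]
tcp_rot: [-167.6, 25.4, -160.1]
wrist_force: [2.9, -0.0, -0.1]
opening: 0.0109
gripper_force: 68.2
[-2.42711622 -0.72609363  1.50174768] [ 0.05958049 -0.02360665 -0.00498187]
t 8.03 q [-53.1   6.6  39.4 127.2  16.2  22.2  78.6]
rotvec deg [-0.06  0.12 39.31] d in now-axes [-0.0001 -0.0012  0.0122] d in new axes [-0.0009 -0.0009  0.0122]
```

In the tool's units: 5 degrees / 180 = 0.0278.

```bash

python3 nudge.py '[{"az":0.0278,"jaw":0.005},{"az":0.0278,"jaw":0.005},{"az":0.0278,"jaw":0.005},{"az":0.0278,"jaw":0.005},{"az":0.0278,"jaw":0.005},{"az":0.0278,"jaw":0.005},{"az":0.0278,"jaw":0.005},{"az":0.025,"jaw":0.005},{"jaw":0.005}]' 
python3 - <<'E'
from h import *
p,Q,s=cur();print(Q.inv().apply(s["wrist_force"]),s["wrist_torque"]); to(dialP(0)+.019*Q.as_matrix()[:,2],dialR(np.pi/3)*FL)
E
```

```text
time: 8.78
tool_pos: [0.5928, 0.0516, 0.0742]
tcp_rot: [172.2, 27.1, 155.7]
wrist_force: [1.6, -5.6, 2.2]
opening: 0.0107
gripper_force: 68.8
[-4.35929208 -4.39479866 -0.79637048] [-0.80209658 -0.05514894 -0.42509149]
t 8.78 q [-59.5   7.2  46.6 127.4  13.3  21.9  42. ]
rotvec deg [-0.1   0.13 -0.14] d in now-axes [-0.0004  0.0004  0.0121] d in new axes [-0.0004  0.0004  0.0121]
```

In the tool's units: 0.003 m / 0.5 = 0.006, 0.001 m / 0.5 = 0.002.

```bash

python3 nudge.py '[{"tx":-0.001,"tz":0.006,"jaw":0.005},{"tz":0.006,"jaw":0.005},{"tz":0.006,"jaw":0.005},{"tz":0.002,"jaw":0.005},{"jaw":0.005},{"jaw":0.005}]' 
python3 - <<'E'
from h import *
p,Q,s=cur();print(Q.inv().apply(s["wrist_force"]),s["wrist_torque"]); to(dialP(0)+.019*Q.as_matrix()[:,2],dialR(np.pi/3)*FL)
E
```

```text
time: 9.28
tool_pos: [0.5977, 0.0511, 0.0651]
tcp_rot: [172.3, 27.1, 156.0]
wrist_force: [3.0, -5.1, -0.4]
opening: 0.0105
gripper_force: 68.4
[-4.13328447 -3.70259481  2.05128905] [-0.85085215 -0.052259   -0.45468719]
t 9.28 q [-57.5   9.2  45.1 127.2  10.3  20.4  44.8]
rotvec deg [-0.1   0.1   0.15] d in now-axes [-0.0004  0.0003  0.0018] d in new axes [-0.0004  0.0003  0.0018]
```

In the tool's units: 0.0015 m / 0.5 = 0.003, 0.0005 m / 0.5 = 0.001.

```bash

python3 nudge.py '[{"tz":0.003,"jaw":0.005},{"tz":0.001,"jaw":0.005},{"jaw":0.005},{"jaw":0.005}]' 
python3 - <<'E'
from h import *
p,Q,s=cur();print(Q.inv().apply(s["wrist_force"]),s["wrist_torque"]); to(dialP(0)+.019*Q.as_matrix()[:,2],dialR(np.pi/3)*FL)
E
```

```text
time: 9.62
tool_pos: [0.5982, 0.0511, 0.0645]
tcp_rot: [172.3, 27.0, 155.9]
wrist_force: [-33.7, -7.5, 49.5]
opening: 0.0105
gripper_force: 77.3
[  2.19830341 -12.72646439 -58.96015342] [-1.75399569  2.2765561  -0.98949097]
t 9.62 q [-57.1   9.3  44.8 127.1   9.8  20.4  45.2]
rotvec deg [-0.06  0.01  0.07] d in now-axes [-0.0002  0.0001  0.001 ] d in new axes [-0.0002  0.0001  0.001 ]
```

Dial travel is 12.5 mm from stop to stop, including compliance, so it is home. I'll release, retreat and look.

In the tool's units: -0.04 m / 0.5 = -0.08, -0.002 m / 0.5 = -0.004.

```bash

python3 nudge.py '[{"tz":-0.004,"jaw":0.005},{"jaw":0.04},{"jaw":0.04},{"jaw":0.04},{"tz":-0.04,"jaw":0.04},{"tz":-0.08,"jaw":0.04},{"tz":-0.08,"jaw":0.04},{"tz":-0.08,"jaw":0.04}]' 20
python3 nudge.py '[{"tz":-0.04,"jaw":0.084},{"jaw":0.084}]' 
python3 - <<'E'
from h import *
D=R.from_matrix(np.c_[[0,1,0],[1,0,0],[0,0,-1.]])
c=np.array([.5305,.3326,0])
for a in (0,30,60,90,-30,-60): print(a);to(c+[0,0,.15],R.from_euler("z",a,degrees=True)*D)
a=cv2.resize(r.camera("side")[165:225,250:320],None,fx=6,fy=6,interpolation=cv2.INTER_CUBIC)
b=cv2.resize(r.camera("top")[165:225,250:310],None,fx=6,fy=6,interpolation=cv2.INTER_CUBIC)
cv2.imwrite("pics/g2.png",np.hstack([a,b]))
E
```

```text
time: 10.28
tool_pos: [0.5361, 0.0613, 0.1784]
tcp_rot: [172.4, 26.9, 156.2]
wrist_force: [1.5, 2.6, -1.2]
opening: 0.0403
gripper_force: 0.0
time: 10.45
tool_pos: [0.5281, 0.0652, 0.2001]
tcp_rot: [171.8, 27.0, 156.1]
wrist_force: [1.3, 0.3, 0.2]
opening: 0.0632
gripper_force: 0.0
0
t 10.45 q [-66.2 -19.3  39.3 126.9  36.4  48.8  22.3]
rotvec deg [22.74 19.26 66.63] d in now-axes [0.1173 0.2434 0.0316] d in new axes [0.2674 0.0024 0.0501]
30
t 10.45 q [-66.2 -19.3  39.3 126.9  36.4  48.8  22.3]
rotvec deg [16.31 23.52 37.29] d in now-axes [0.1173 0.2434 0.0316] d in new axes [0.2304 0.1358 0.0501]
60
t 10.45 q [-66.2 -19.3  39.3 126.9  36.4  48.8  22.3]
rotvec deg [ 9.5  26.48  7.91] d in now-axes [0.1173 0.2434 0.0316] d in new axes [0.1316 0.2328 0.0501]
90
t 10.45 q [-66.2 -19.3  39.3 126.9  36.4  48.8  22.3]
rotvec deg [  2.33  28.18 -21.48] d in now-axes [0.1173 0.2434 0.0316] d in new axes [-0.0024  0.2674  0.0501]
-30
t 10.45 q [-66.2 -19.3  39.3 126.9  36.4  48.8  22.3]
rotvec deg [28.74 13.57 95.89] d in now-axes [0.1173 0.2434 0.0316] d in new axes [ 0.2328 -0.1316  0.0501]
-60
t 10.45 q [-66.2 -19.3  39.3 126.9  36.4  48.8  22.3]
rotvec deg [ 34.24   6.2  124.98] d in now-axes [0.1173 0.2434 0.0316] d in new axes [ 0.1358 -0.2304  0.0501]
```

View pics/g2.png

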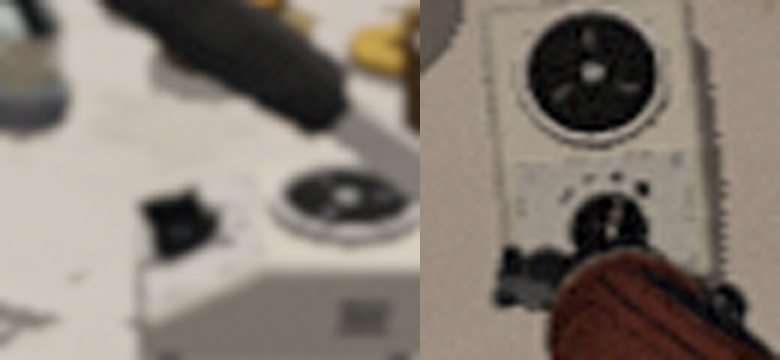

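The pointer's white line now runs from (610,225) to (617,200), aimed at the middle-sized dot at (616,178), and the dial is in. Cup next.

In the tool's units: 5.33 degrees / 180 = 0.0296.

```bash

python3 nudge.py '[{"ax":0.0129,"ay":0.0187,"az":0.0296,"jaw":0.084},{"ax":0.0129,"ay":0.0187,"az":0.0296,"jaw":0.084},{"ax":0.0129,"ay":0.0187,"az":0.0296,"jaw":0.084},{"ax":0.0129,"ay":0.0187,"az":0.0296,"jaw":0.084},{"ax":0.0129,"ay":0.0187,"az":0.0296,"jaw":0.084},{"ax":0.0129,"ay":0.0187,"az":0.0296,"jaw":0.084},{"ax":0.0129,"ay":0.0187,"az":0.0296,"jaw":0.084}]' >/dev/null
python3 nudge.py '[{"tx":0.0576,"ty":0.034,"tz":0.0126,"jaw":0.085},{"tx":0.0576,"ty":0.034,"tz":0.0126,"jaw":0.085},{"tx":0.0576,"ty":0.034,"tz":0.0126,"jaw":0.085},{"tx":0.0576,"ty":0.034,"tz":0.0126,"jaw":0.085},{"tx":0.0576,"ty":0.034,"tz":0.0126,"jaw":0.085},{"tx":0.0576,"ty":0.034,"tz":0.0126,"jaw":0.085},{"tx":0.0576,"ty":0.034,"tz":0.0126,"jaw":0.085},{"tx":0.0576,"ty":0.034,"tz":0.0126,"jaw":0.085},{"jaw":0.085},{"jaw":0.085}]'
python3 - <<'E'
from h import *
D=R.from_matrix(np.c_[[0,1,0],[1,0,0],[0,0,-1.]])
to(np.array([.5305,.3326,.15]),R.from_euler("z",30,degrees=True)*D)
E
```

```text
time: 11.97
tool_pos: [0.5301, 0.3318, 0.1409]
tcp_rot: [-179.4, 0.3, 120.0]
wrist_force: [0.8, -0.7, 0.7]
opening: 0.085
gripper_force: 0.0
t 11.97 q [-73.1  26.2  48.4  95.3 -20.4  68.6  10.2]
rotvec deg [-0.58  0.31  0.01] d in now-axes [ 0.0005  0.0006 -0.0091] d in new axes [ 0.0005  0.0007 -0.0091]
```

In the tool's units: 0.025 m / 0.5 = 0.05, 0.015 m / 0.5 = 0.03, -0.58 degrees / 180 = -0.0032.

```bash

python3 nudge.py '[{"ax":-0.0032,"ay":0.0017,"tx":0.001,"ty":0.0014,"tz":0.05,"jaw":0.085},{"tz":0.05,"jaw":0.085},{"tz":0.05,"jaw":0.085},{"tz":0.05,"jaw":0.085},{"tz":0.03,"jaw":0.085},{"jaw":0.085}]'
python3 nudge.py '[{"jaw":0.04},{"jaw":0.04},{"jaw":0.04},{"jaw":0.04},{"jaw":0.04},{"jaw":0.04}]' 40
```

```text
time: 12.47
tool_pos: [0.5298, 0.3287, 0.0252]
tcp_rot: [-179.9, -0.0, 119.7]
wrist_force: [-1.3, 0.7, -0.3]
opening: 0.0851
gripper_force: 0.0
time: 12.97
tool_pos: [0.5324, 0.3317, 0.0307]
tcp_rot: [179.7, -0.2, 119.8]
wrist_force: [-0.8, -2.4, 6.5]
opening: 0.0546
gripper_force: 43.2
```

In the tool's units: -0.04 m / 0.5 = -0.08, -0.03 m / 0.5 = -0.06.

```bash

python3 nudge.py '[{"tz":-0.02,"jaw":0.04},{"tz":-0.06,"jaw":0.04},{"tz":-0.08,"jaw":0.04},{"tz":-0.08,"jaw":0.04},{"tz":-0.02,"jaw":0.04},{"jaw":0.04},{"jaw":0.04}]' 60
python3 - <<'E'
from h import *
D=R.from_matrix(np.c_[[0,1,0],[1,0,0],[0,0,-1.]])
to(np.array([.6975,.0386,.150]),R.from_euler("z",30,degrees=True)*D)
E
```

```text
time: 13.55
tool_pos: [0.5309, 0.3314, 0.1592]
tcp_rot: [179.8, -0.3, 119.8]
wrist_force: [-0.1, 0.2, -2.5]
opening: 0.0547
gripper_force: 64.5
t 13.55 q [-73.6  24.5  49.1  94.9 -19.9  69.4   9.8]
rotvec deg [ 0.25 -0.25 -0.16] d in now-axes [-0.3369 -0.0012  0.0077] d in new axes [-0.3369 -0.0021  0.0092]
```

In the tool's units: -0.035 m / 0.5 = -0.07, -0.03 m / 0.5 = -0.06, -0.25 degrees / 180 = -0.0014.

```bash

python3 nudge.py '[{"ax":0.0014,"ay":-0.0014,"tx":-0.03,"jaw":0.04},{"tx":-0.06,"jaw":0.04},{"tx":-0.07,"jaw":0.04},{"tx":-0.07,"jaw":0.04},{"tx":-0.07,"jaw":0.04},{"tx":-0.07,"jaw":0.04},{"tx":-0.07,"jaw":0.04},{"tx":-0.07,"jaw":0.04},{"tx":-0.07,"jaw":0.04},{"tx":-0.06,"ty":-0.004,"jaw":0.04}]' >/dev/null
python3 nudge.py '[{"tx":-0.034,"jaw":0.04},{"jaw":0.04},{"jaw":0.04}]'
python3 - <<'E'
from h import *
D=R.from_matrix(np.c_[[0,1,0],[1,0,0],[0,0,-1.]])
to(np.array([.6975,.0386,.125]),R.from_euler("z",30,degrees=True)*D)
a=cv2.resize(r.camera("side")[145:225,250:330],None,fx=5,fy=5,interpolation=cv2.INTER_CUBIC)
b=cv2.resize(r.camera("top")[145:225,250:330],None,fx=5,fy=5,interpolation=cv2.INTER_CUBIC)
cv2.imwrite("pics/g3.png",np.hstack([a,b]))
E
```

```text
time: 14.63
tool_pos: [0.6961, 0.0351, 0.1569]
tcp_rot: [-179.7, 0.0, 119.6]
wrist_force: [-0.7, 1.0, -2.7]
opening: 0.0547
gripper_force: 64.3
t 14.63 q [-39.1  34.4  48.6  83.4 -26.   74.1  41.3]
rotvec deg [-0.27  0.04 -0.38] d in now-axes [0.0024 0.0031 0.0318] d in new axes [0.0024 0.003  0.0319]
```

View pics/g3.png

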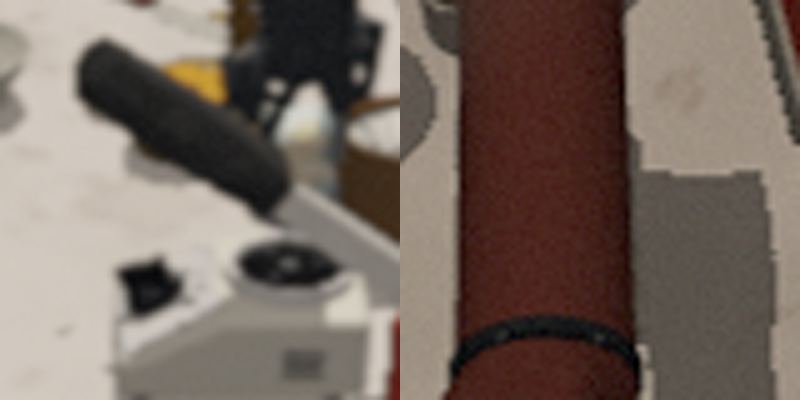

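The cup hangs upright between the fingers above the pad, at about (310,140) in the side crop; the top view is blocked by the arm. Lowering it now.

In the tool's units: 0.015 m / 0.5 = 0.03, 0.0024 m / 0.5 = 0.0048, -0.4 degrees / 180 = -0.0022.

```bash

python3 nudge.py '[{"ax":-0.0015,"az":-0.0022,"tx":0.0048,"ty":0.006,"tz":0.02,"jaw":0.04},{"tz":0.03,"jaw":0.04},{"tz":0.02,"jaw":0.04},{"jaw":0.04},{"jaw":0.04}]'
python3 nudge.py '[{"tz":0.006,"jaw":0.04},{"tz":0.006,"jaw":0.04},{"jaw":0.04},{"jaw":0.04}]'
python3 nudge.py '[{"tz":0.004,"jaw":0.04},{"tz":0.004,"jaw":0.04},{"jaw":0.04},{"jaw":0.04}]'
```

```text
time: 15.15
tool_pos: [0.6975, 0.0417, 0.1228]
tcp_rot: [179.9, 0.0, 120.2]
wrist_force: [1.0, 0.5, -1.4]
opening: 0.0548
gripper_force: 64.3
time: 15.48
tool_pos: [0.6985, 0.0411, 0.1183]
tcp_rot: [179.8, 0.1, 120.2]
wrist_force: [0.3, 0.3, -3.1]
opening: 0.0548
gripper_force: 64.3
time: 15.82
tool_pos: [0.6984, 0.0412, 0.1141]
tcp_rot: [179.8, 0.1, 120.2]
wrist_force: [0.7, -0.1, -2.1]
opening: 0.0548
gripper_force: 64.3
```

In the tool's units: -0.0022 m / 0.5 = -0.0044, -0.0018 m / 0.5 = -0.0036.

```bash

python3 nudge.py '[{"tx":-0.0036,"ty":-0.0044,"jaw":0.04},{"tz":0.004,"jaw":0.04},{"jaw":0.04}]'
python3 nudge.py '[{"tz":0.004,"jaw":0.04},{"tz":0.004,"jaw":0.04},{"jaw":0.04},{"jaw":0.04}]'
python3 nudge.py '[{"tz":0.004,"jaw":0.04},{"tz":0.004,"jaw":0.04},{"jaw":0.04},{"jaw":0.04}]'
```

```text
time: 16.07
tool_pos: [0.6976, 0.0378, 0.1126]
tcp_rot: [179.8, 0.1, 120.2]
wrist_force: [-1.5, -1.0, 3.6]
opening: 0.0545
gripper_force: 64.9
time: 16.4
tool_pos: [0.6977, 0.0379, 0.109]
tcp_rot: [179.8, 0.1, 120.2]
wrist_force: [-3.1, -1.6, 7.2]
opening: 0.0542
gripper_force: 65.1
time: 16.73
tool_pos: [0.6977, 0.0378, 0.1055]
tcp_rot: [179.7, 0.1, 120.2]
wrist_force: [-5.3, -1.2, 10.6]
opening: 0.0552
gripper_force: 65.6
```

In the tool's units: 0.001 m / 0.5 = 0.002.

```bash

python3 nudge.py '[{"tz":0.002,"jaw":0.04},{"tz":0.002,"jaw":0.04},{"jaw":0.04},{"jaw":0.04}]'
python3 nudge.py '[{"tz":0.002,"jaw":0.04},{"jaw":0.04},{"jaw":0.04}]'
```

```text
time: 17.07
tool_pos: [0.6978, 0.0378, 0.1053]
tcp_rot: [179.7, 0.1, 120.2]
wrist_force: [-10.1, -1.6, 23.5]
opening: 0.0547
gripper_force: 67.0
time: 17.32
tool_pos: [0.6978, 0.0377, 0.1052]
tcp_rot: [179.7, 0.0, 120.2]
wrist_force: [-13.5, -0.0, 31.6]
opening: 0.0546
gripper_force: 67.7
```

Careful with the scale: shifts go in shares of 0.5 m and turns go in shares of pi rad. That gives: -0.004 m / 0.5 = -0.008, -0.002 m / 0.5 = -0.004.

```bash

python3 nudge.py '[{"jaw":0.04},{"jaw":0.04},{"jaw":0.04},{"jaw":0.04},{"jaw":0.04},{"jaw":0.04},{"jaw":0.04}]'
python3 nudge.py '[{"tz":-0.008,"jaw":0.04},{"tz":-0.008,"jaw":0.04},{"tz":-0.004,"jaw":0.04},{"jaw":0.04},{"jaw":0.04}]'
```

```text
time: 17.9
tool_pos: [0.6978, 0.0377, 0.1052]
tcp_rot: [179.7, 0.1, 120.2]
wrist_force: [-13.5, -1.2, 31.9]
opening: 0.0545
gripper_force: 67.7
time: 18.32
tool_pos: [0.6977, 0.038, 0.1116]
tcp_rot: [179.8, 0.1, 120.2]
wrist_force: [-1.9, -3.2, 4.4]
opening: 0.0547
gripper_force: 65.0
```

In the tool's units: -0.0015 m / 0.5 = -0.003.

```bash

python3 nudge.py '[{"tz":-0.003,"jaw":0.04},{"jaw":0.04},{"jaw":0.065},{"jaw":0.085},{"jaw":0.085},{"jaw":0.085},{"jaw":0.085}]' 20
python3 nudge.py '[{"tz":-0.02,"jaw":0.085},{"tz":-0.04,"jaw":0.085},{"tz":-0.06,"jaw":0.085},{"tz":-0.06,"jaw":0.085},{"tz":-0.06,"jaw":0.085},{"tz":-0.06,"jaw":0.085}]' 
python3 nudge.py '[{"tx":0.06,"jaw":0.085},{"tx":0.08,"jaw":0.085},{"tx":0.08,"jaw":0.085},{"tx":0.08,"jaw":0.085},{"tx":0.08,"jaw":0.085},{"tx":0.08,"jaw":0.085},{"jaw":0.085},{"jaw":0.085}]' 
python3 - <<'E'
from h import *
a=cv2.resize(r.camera("side")[145:225,250:330],None,fx=5,fy=5,interpolation=cv2.INTER_CUBIC)
b=cv2.resize(r.camera("top")[145:225,240:320],None,fx=5,fy=5,interpolation=cv2.INTER_CUBIC)
cv2.imwrite("pics/g4.png",np.hstack([a,b]))
E
```

```text
time: 18.9
tool_pos: [0.6973, 0.039, 0.1124]
tcp_rot: [179.8, 0.0, 120.2]
wrist_force: [-0.2, 0.7, 0.8]
opening: 0.0851
gripper_force: 0.0
time: 19.4
tool_pos: [0.6967, 0.0383, 0.2651]
tcp_rot: [179.8, 0.1, 120.2]
wrist_force: [0.8, 0.3, -0.7]
opening: 0.0849
gripper_force: 0.0
time: 20.07
tool_pos: [0.5797, 0.2407, 0.263]
tcp_rot: [179.8, -0.0, 120.6]
wrist_force: [0.3, -0.5, 1.4]
opening: 0.0847
gripper_force: 0.0
```

View pics/g4.png

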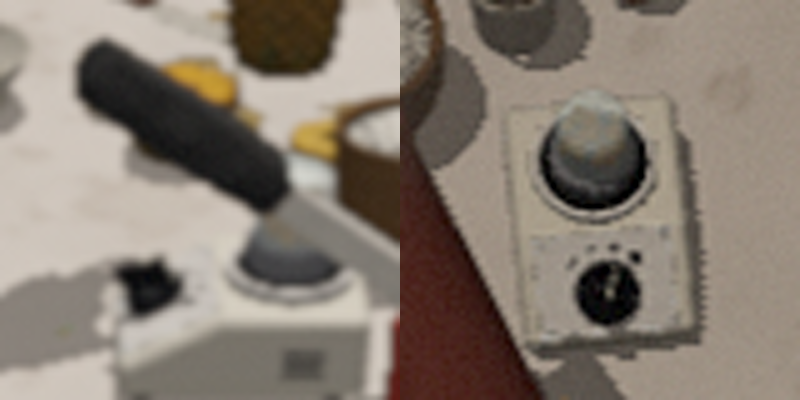

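The cup stands upright, centred in the guide ring, at about (595,155) in the top crop. The dial pointer at (612,280) aims at the middle dot at (614,247), and the arm is clear.

```bash
python3 -c "
from rig import r
print(r.sign_off())"
```

```text
the job is handed in; nothing more can be done
None
```

I handed the job in at about 20 s: the dial is pushed home at medium, and the cup was pressed fully down for about a second and left standing upright on the pad; no verdict came back.

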